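# Square off the disc station and hold its tensioner open

## Robot

A 6-joint arm with a two-finger parallel gripper is mounted at the origin on the work surface. World frame = base frame: x ahead of the robot, y to its left, z up, the work surface at z = 0. Lengths are in mm, angles in rad, forces in N, time in s.
With the tool pointing down it reaches from about 350 to 775 mm from the base axis. Payload 7.3 kg.
Tool frame: the origin (TCP) lies on the mounting face of the last link; the fingertips stand 178 mm ahead of it and the grasp point (between the pads) lies 159 mm ahead of it; z points along the fingers, x is the direction in which the jaws open and shut, and the axes are right-handed (so a half turn about z gives the same grasp; the last joint's range is limited). The gripper opens to 92 mm and grips with 3 to 60 N. Pads are 19 mm wide; open, the fingers measure 130 mm over their backs; the gripper's body (75 mm by 190 mm) begins 47 mm behind the grasp point.
Start: joints at [1.161, 0.342, 1.524, -0, 1.275, -0.146], TCP at [136.872, 506.847, 404.741] pointing down, gripper open.
Joint ranges: [-2.53, 2.53], [-0.77, 2.02], [0.04, 2.7], [-1, 4.14], [0.28, 2.66], [-3.11, 3.11]. Speed limits (rad/s): [2.57, 2.57, 3.14, 3.14, 3.14, 3.14].

## Interface

Orientations are given as a rotation vector (axis times angle).
In Python, from rig import ctrl, optics, order gives the robot as it stands.
- The arm moves only by the tool apply_moves, never from a script. Its argument "deltas" is a list of rows, each a list of 7 numbers: the turn, a rotation vector about the tool's x, y, z in degrees, then the shift along the tool's x, y, z in cm, then the opening, from -1 (shut) to 1 (fully open). A call has 1 to 12 rows; each row is the pose to reach, as a shift and turn from the pose commanded when the call began, along the tool's axes at that moment; what a row does not reach only later rows make up. A row lasts 1/8 s, in which the tool goes at most 62.5 mm and 10.7 degrees, less where a joint would pass 70% of its speed; a pose out of reach is approached as far as the arm can. A call with a gripper value outside its range is refused whole. The fingers move at their own pace and stop on an object; "squeeze" is the grip in N (left out, the last holds). Time passes only in rows, so rows that repeat a pose let the fingers close. It gives the time, the measured TCP pose, the force and the opening at its end, in the units of the state.
- ctrl.read_state(): the state, without advancing time (a new reading comes with each control period).
- optics.read_camera(name): name is "scene" or "side" or "wrist"; returns (picture, depth): 420x560x3 uint8, blue, green, red; 420x560 float32, mm along the optical axis (not along the pixel's ray), 0 where there is no reading.
- optics.camera_info(name): a dict with "fx", "fy", "cx", "cy" (pixels), "rvec" (rotation vector, rad) and "tvec" (3), from world to camera coordinates, as OpenCV has them; the wrist camera has in their place "T_tool_cam" (4x4, takes a point from camera to tool coordinates, whose origin is the TCP and whose axes are the tool frame's). Camera axes: x right, y down, z forward; pixel columns grow to the right and rows downward; lengths in mm; the calibration is good to about 2 mm. A picture is of the moment at which its call begins: read the wrist's pose just before it. camera_info takes no time and is no camera call.
- order.sign_off(): hands the job in, once; it reports no verdict.
The state is a dict: "clock": time; "joint_pos": joint angles; "qd": joint speeds; "joint_efforts": joint torques, N m; "tcp_pos": TCP position; "tool_rot": TCP orientation; "wrist_force": force on the tool from outside, world axes, zero at the start; "ft_torque": the same for the moment, N m; "opening": finger opening in mm.
Only numpy, scipy, OpenCV 4.12 (cv2) and the standard library are available. Lean on these libraries where they do the work, as an engineer would, in place of code of your own. Each camera call takes 0.05 s, during which the arm holds its last target.

## Task

Lay the straightedge flat on the table with its working edge (the long edge away from its rib) flush against the free face of the datum block, covering the whole face, and let go of it. Then push the sprung tensioner arm away from the disc, past the pawl's click and on until its tooth is well clear of the pawl, and finish while holding it there, still, by your own push, so that the disc's rim can be checked against the straightedge. Leave the bottle, probe, step block, ring and brush where they are.

Things in the scene. Friction and masses are not known exactly. Their poses are not given: they have to be found in the camera images.
- fixture: the disc station, fixed: grey base plate, 10 mm high, x -85 to 195 and y -110 to 150 mm in its frame, with a steel disc (140 mm diameter, centre (40, -12), top 44 mm up), datum block, sprung tensioner arm (pivot at (125, 85)) and pawl. Frame at table height: x away from the robot, y to the robot's left, turned by the station's yaw. Only the push post stands above 65 mm
- datum_face (a point): middle of the datum block's free face at table height, at (-100, -30, 0) mm in the station's frame. The block is the plain steel bar at the station's edge nearest the robot: 120 mm long (y), 30 mm deep (x), 16 mm high. Axes as the station's: the upright face looks along -x, towards the robot, and y runs along it. The table in front of it is clear
- straightedge: loose aluminium straightedge on the table at the right: flat bar 220 mm long (its y), 50 wide (its x), 12 thick, about 0.35 kg, with a black upright grip rib on top. Origin under the bar's centre, z up. The working edge is the long edge at +x, far from the rib; it starts on the side away from the robot, the bar turned at most 0.5 rad from lying along world y
- straightedge_grip (a point): grip point on the straightedge's rib, at (-13, 0, 35) mm in the straightedge's frame, 38 mm from the working edge. The rib is 16 mm thick (x), 60 mm long (y) and stands from the bar's top at 12 mm up to 47 mm: pinch it across x from above
- edge_mid (a point): middle of the straightedge's working edge at its underside, (25, 0, 0) mm in its frame
- edge_left (a point): point on the working edge at its underside, (25, 60, 0) mm in the straightedge's frame
- edge_right (a point): point on the working edge at its underside, (25, -60, 0) mm in the straightedge's frame
- tensioner_arm: the sprung tensioner arm: flat aluminium bar 181 x 24 x 10 mm, its top 56 mm above the table, reaching from its pivot (far left of the station) towards the robot, a rubber roller under it on the disc's rim, the push post on its free end. Origin on the pivot's axis at table height; frame as the station's at joint 0, turning with the arm
- push_post (a point): point on the axis of the push post, 85 mm above the table: an upright black round post 18 mm in diameter at the arm's free end, standing from the arm's top at 56 mm up to 105 mm. 157 mm from the pivot's axis; at (-155, -25, 85) mm in the arm's frame
- tensioner_pivot (a point): point on the arm's upright pivot axis, at (125, 85, 51) mm in the station's frame
- tensioner (a joint): arm swing, rad: 0 with roller on the disc; grows as the post goes away from the disc to the station's +y, clockwise from above. Spring-back at the post 4.5 N at 0, 8.5 N at 0.45, plus up to 4 N below 0.3 as the pawl climbs the tooth. Pawl drops (click) near 0.36; let go then, the arm rests on it near 0.33. Tooth well clear from 0.43 (post moved 67 mm); stop at 0.62 (95 mm)
- pawl (a joint): lift of the spring pawl in m, the small steel slide that points at the arm's hub from the station's far side: 0 when dropped, about 0.0055 at the top of the tooth
- couplant: yellow plastic couplant bottle with white cap, 56 mm diameter, 150 mm tall, standing behind on the right; origin at the centre of its foot. Leave alone
- probe: small black ultrasonic probe, 40 mm diameter, 52 mm tall, standing near the robot, between straightedge and station; origin at the centre of its foot. Leave alone
- step_block: small stepped steel calibration block, 80 x 25 mm, 8 to 26 mm high; origin under its centre. Leave alone
- brush: flat wooden-handled brush about 220 mm long, 42 mm wide, 14 mm high, lying far right; origin at the ferrule end of the handle, on the table. Leave alone
- spare_ring: steel ring, 70 mm outside and 44 mm inside diameter, 20 mm high, on the left; origin under its centre. Leave alone
Not all that is in view belongs to the job. There is more than one size of the straightedge; the one meant has the size given above.

How it is judged:
By the outcome, as a careful person would: the job done as asked, in the order asked, and still so for the second after the job is handed in, while the arm keeps its last pose, push and grip.
It also fails if it takes over 51 s, if anything falls off the work surface, if the arm or the gripper's body presses on something with over 40 N, if the wrist force passes 120 N, or if a joint passes its speed limit or range.

## Working session

There is one attempt and no reset: what is moved stays moved. The work goes in short steps, Python scripts to look and compute and a tool call to move; the robot and the scene stay as the last step left them, time stands still between calls to the robot, and variables do not carry over. Pictures are saved under pics/ and viewed, and the job is handed in when it is done.

Besides the shell and the picture viewer there is one more tool, called after ">>>" as a command line: name --pt "numbers of a row" for each row, then --argument value for the rest. apply_moves: Moves the arm, as the interface text tells. Its arguments: {"type":"object","properties":{"deltas":{"type":"array"},"squeeze":{"type":"number"}},"required":["deltas"]}

```bash
mkdir -p pics; ls; cat > h.py <<'E'
import numpy as np, cv2
from rig import ctrl, optics, order
from scipy.spatial.transform import Rotation as R
def cam(n):
    i=optics.camera_info(n); K=np.array([[i['fx'],0,i['cx']],[0,i['fy'],i['cy']],[0,0,1.]])
    if 'T_tool_cam' in i:
        s=ctrl.read_state(); T=np.eye(4); T[:3,:3]=R.from_rotvec(s['tool_rot']).as_matrix(); T[:3,3]=s['tcp_pos']
        Tw=T@np.array(i['T_tool_cam'])
    else:
        Tc=np.eye(4); Tc[:3,:3]=R.from_rotvec(np.ravel(i['rvec'])).as_matrix(); Tc[:3,3]=np.ravel(i['tvec']); Tw=np.linalg.inv(Tc)
    return K,Tw
def ray(K,Tw,uv,z):
    uv=np.atleast_2d(np.array(uv,float)); d=np.c_[(uv-K[:2,2])/[K[0,0],K[1,1]],np.ones(len(uv))]@Tw[:3,:3].T
    o=Tw[:3,3]; return o+d*((z-o[2])/d[:,2])[:,None]
def cloud(K,Tw,D):
    v,u=np.mgrid[:D.shape[0],:D.shape[1]]
    p=np.stack([(u-K[0,2])/K[0,0]*D,(v-K[1,2])/K[1,1]*D,D],-1)
    return p@Tw[:3,:3].T+Tw[:3,3]
def proj(K,Tw,P):
    P=np.atleast_2d(P); c=(P-Tw[:3,3])@Tw[:3,:3]; return c[:,:2]/c[:,2:]*[K[0,0],K[1,1]]+K[:2,2]
E
python3 - <<'E'
from h import *
for n in ['scene','side','wrist']:
    K,T=cam(n); a,d=optics.read_camera(n); cv2.imwrite(f'pics/{n}0.png',a); np.savez(f'{n}0.npz',a=a,d=d,K=K,T=T); print(n,T[:3,3],K[0,0])
s=ctrl.read_state(); print(s)
E
```

```text
pics
scene [1008.58871904  528.50073722 1154.17697213] 459.2366782645023
side [  77.95676793 -782.52060074  676.41674458] 422.5291324110618
wrist [ 62.79285902 527.96364068 383.82419325] 300.5911045133011
{'clock': 0.15, 'joint_pos': array([ 1.16101270e+00,  3.42564931e-01,  1.52481998e+00, -2.58382257e-05,
        1.27543559e+00, -1.46027346e-01]), 'qd': array([-0.00073734, -0.0011158 , -0.0044376 ,  0.00029949,  0.00027923,
        0.00082289]), 'joint_efforts': array([ 1.88944643e-03, -4.31468153e+01, -2.44354856e+01,  7.18192826e-02,
        5.35571098e-02, -1.08401302e-04]), 'tcp_pos': array([136.82288958, 506.74182411, 404.19550719]), 'tool_rot': array([ 2.49376463e+00,  1.90967404e+00, -1.66641983e-03]), 'wrist_force': array([-0.3027664 , -0.87792736,  0.22311784]), 'ft_torque': array([-0.01759779,  0.00886134, -0.01630885]), 'opening': 91.85846003991608}
```

View pics/scene0.png

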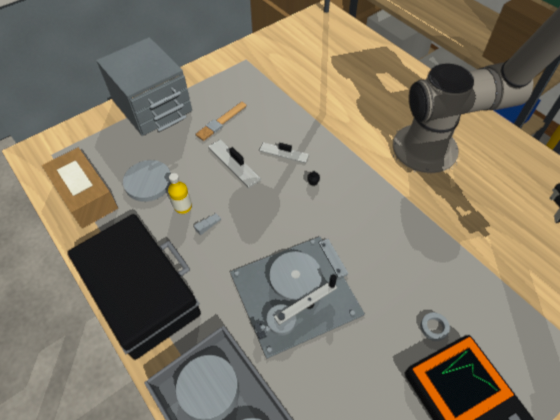

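View pics/side0.png

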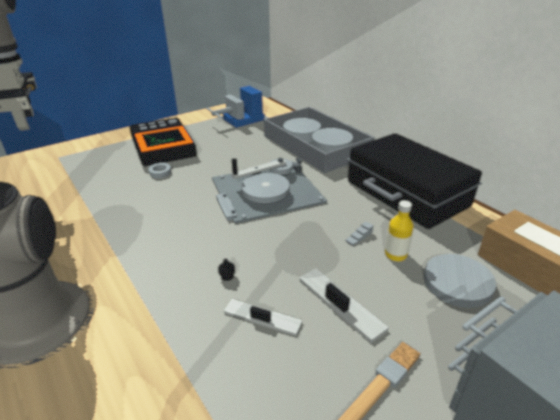

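View pics/wrist0.png

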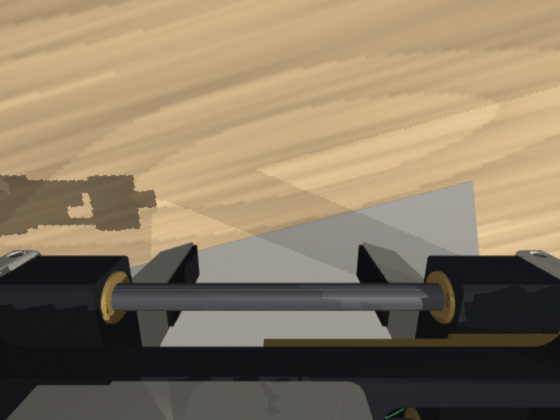

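Two straightedges: the larger at scene (234,163) / side (343,305), and a smaller one at scene (284,152) / side (262,317). I'll measure both and take close crops.

```bash
python3 - <<'E'
from h import *
z=np.load('scene0.npz');a=z['a'];K=z['K'];T=z['T']
P=cloud(K,T,z['d'])
g=cv2.cvtColor(a,cv2.COLOR_BGR2HSV)
m=((g[...,2]>180)&(g[...,1]<40)).astype(np.uint8)
for n in ['scene','side']:
    z=np.load(n+'0.npz');a=z['a'];K=z['K'];T=z['T'];P=cloud(K,T,z['d'])
    H=P[...,2]; print(n,'table z',np.median(H[(abs(P[...,0]-420)<15)&(abs(P[...,1]+50)<15)]))
    m=((H>6)&(H<30)&(P[...,0]>200)&(P[...,0]<700)&(P[...,1]<-50)&(P[...,1]>-500)).astype(np.uint8)
    k,l,st,c=cv2.connectedComponentsWithStats(m)
    for i in range(1,k):
        if st[i,4]<60: continue
        p=P[l==i][:,:2].astype(np.float32); print(c[i].round(),st[i,4],cv2.minAreaRect(p))
b=np.load('scene0.npz')['a']; cv2.imwrite('pics/c1.png',cv2.resize(b[120:360,190:390],None,fx=2.5,fy=2.5,interpolation=2))
b=np.load('side0.npz')['a']; cv2.imwrite('pics/c2.png',cv2.resize(b[250:360,200:410],None,fx=3.5,fy=3.5,interpolation=2))
E
```

```text
scene table z -0.6175919405433206
[210. 133.] 75 ((527.6187744140625, -491.0303649902344), (90.70950317382812, 17.83350944519043), 0.007820195518434048)
[234. 164.] 751 ((544.5652465820312, -334.3492126464844), (52.274723052978516, 223.59011840820312), 2.060757875442505)
[283. 152.] 316 ((388.4534606933594, -269.4281005859375), (41.075843811035156, 160.8531494140625), 33.1490478515625)
[313. 181.] 63 ((394.670654296875, -113.58739471435547), (27.172819137573242, 38.89468765258789), 42.34012985229492)
side table z 0.7403770504336649
[227. 274.] 105 ((382.3662414550781, -130.784912109375), (19.812152862548828, 38.90731430053711), 60.25166320800781)
[346. 306.] 1687 ((543.1046142578125, -337.7327880859375), (52.864219665527344, 221.6621551513672), 1.933501958847046)
[265. 317.] 995 ((386.6562194824219, -272.68487548828125), (39.51185989379883, 160.8638458251953), 32.199275970458984)
[396. 352.] 156 ((528.1279907226562, -495.3952331542969), (83.90089416503906, 12.870719909667969), 3.691521644592285)
```

View pics/c1.png

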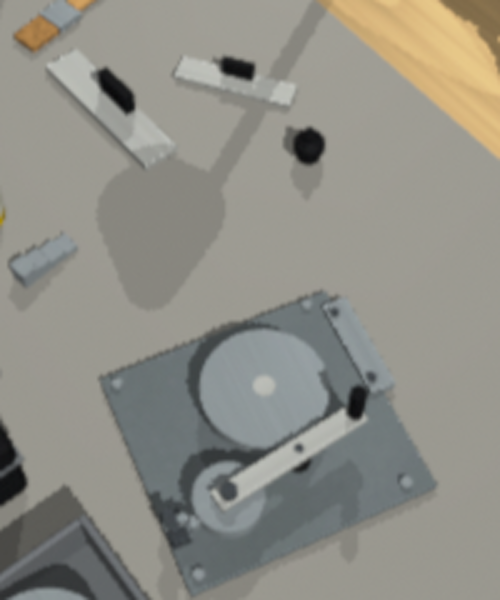

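View pics/c2.png

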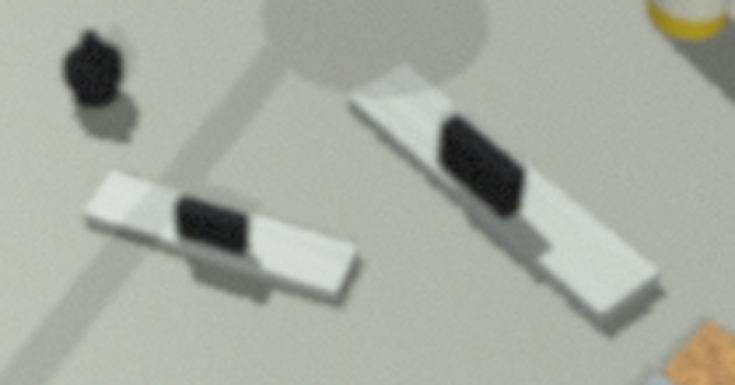

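```bash
python3 - <<'E'
from h import *
print(np.array(optics.camera_info('wrist')['T_tool_cam']).round(3))
for n in ['scene','side']:
    z=np.load(n+'0.npz');a=z['a'];K=z['K'];T=z['T'];P=cloud(K,T,z['d']);H=P[...,2]
    for lo,hi in [(6,80),(6,18),(41,47)]:
        m=((H>lo)&(H<hi)&(P[...,0]>350)&(P[...,0]<800)&(P[...,1]<290)&(P[...,1]>-75)).astype(np.uint8)
        k,l,st,c=cv2.connectedComponentsWithStats(m)
        i=1+np.argmax(st[1:,4]); p=P[l==i][:,:2].astype(np.float32); print(n,lo,c[i].round(),st[i,4],cv2.minAreaRect(p), p.mean(0))
        if lo==41: print(cv2.minEnclosingCircle(p))
E
```

```text
[[ 1.0000e+00  1.0000e-03 -1.0000e-03  1.2260e+00]
 [-0.0000e+00  9.5800e-01  2.8500e-01 -7.6997e+01]
 [ 1.0000e-03 -2.8500e-01  9.5800e-01  2.0319e+01]
 [ 0.0000e+00  0.0000e+00  0.0000e+00  1.0000e+00]]
scene 6 [297. 293.] 8430 ((663.215576171875, 143.82632446289062), (261.6842041015625, 296.2585144042969), 76.19194793701172) [670.2351  149.11876]
scene 6 [298. 295.] 5145 ((663.215576171875, 143.82632446289062), (261.6842041015625, 296.2585144042969), 76.19194793701172) [667.345   151.45097]
scene 41 [295. 275.] 1479 ((649.6560668945312, 112.99131774902344), (135.36050415039062, 137.96505737304688), 88.65533447265625) [650.69574 115.44125]
((649.8533325195312, 113.67212677001953), 70.36780548095703)
side 6 [265. 190.] 4497 ((664.6932983398438, 138.53427124023438), (266.8126220703125, 297.54266357421875), 74.16925811767578) [646.54724  112.636765]
side 6 [264. 197.] 2639 ((664.6932983398438, 138.53427124023438), (266.8126220703125, 297.54266357421875), 74.16925811767578) [636.51843  101.154015]
side 41 [265. 185.] 951 ((647.758056640625, 109.83975219726562), (140.14784240722656, 137.3485107421875), 47.79930877685547) [646.4565  108.62996]
((648.8956909179688, 114.37837219238281), 74.33583068847656)
```

>>> apply_moves --pt "0 0 0 -1.3 2.5 0 1" --pt "0 0 0 -4 7.5 0 1" --pt "0 0 0 -6.7 12.5 0 1" --pt "0 0 0 -9.4 17.5 0 1" --pt "0 0 0 -12.1 22.5 0 1" --pt "0 0 0 -14.8 27.5 0 1" --pt "0 0 0 -17.5 32.5 0 1" --pt "0 0 0 -20.2 37.5 0 1" --pt "0 0 0 -22.9 42.5 0 1" --pt "0 0 0 -25.5 47.5 0 1" --pt "0 0 0 -26.8 49.9 0 1" --pt "0 0 0 -26.8 49.9 0 1"

```text
clock: 1.65
tcp_pos: [549.7, 116.5, 403.9]
tool_rot: [-2.497, -1.906, 0.001]
wrist_force: [0.2, 0.3, -0.3]
opening: 92.3
```

```bash
python3 - <<'E'
from h import *
s=ctrl.read_state(); print(s['clock'],s['tcp_pos'],s['tool_rot'],s['qd'].round(3))
K,T=cam('wrist'); a,d=optics.read_camera('wrist'); cv2.imwrite('pics/w1.png',a); np.savez('w1.npz',a=a,d=d,K=K,T=T)
E
```

```text
1.65 [549.74955716 116.48951544 403.8750986 ] [-2.49661643e+00 -1.90609411e+00  1.36287561e-03] [ 0.044 -0.028  0.039  0.016  0.006  0.016]
```

View pics/w1.png

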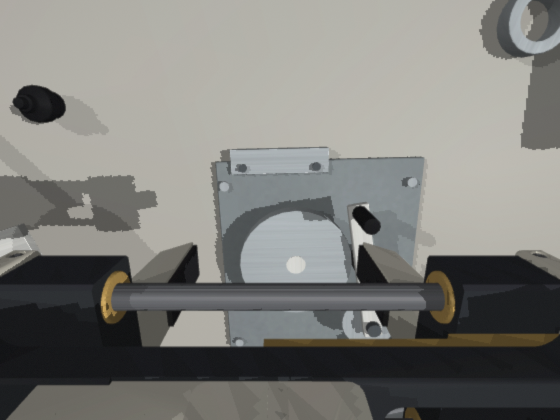

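```bash
python3 - <<'E'
from h import *
a=np.load('w1.npz')['a']; cv2.imwrite('pics/w1c.png',cv2.resize(a[135:195,205:435],None,fx=3.4,fy=3.4,interpolation=cv2.INTER_NEAREST))
E
```

```text
(no output)
```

View pics/w1c.png

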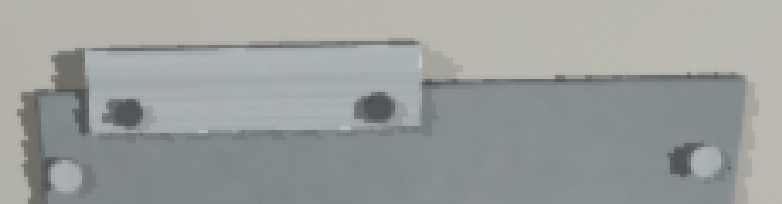

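```bash
python3 - <<'E'
from h import *
z=np.load('w1.npz');a=z['a'];K=z['K'];T=z['T'];g=cv2.cvtColor(a,cv2.COLOR_BGR2GRAY).astype(float)
print(a[140:172,280].tolist())
hsv=cv2.cvtColor(a,cv2.COLOR_BGR2HSV).astype(int)
# blue-minus-red separates table (warm) from steel (cool)
s=a[...,0].astype(float)-a[...,2]; print(s[142:156,280], s[150:166,380])
def rows(cols,r0,r1,th):
    o=[]
    for c in cols:
        q=s[r0:r1,c]; i=np.where((q[:-1]<th)&(q[1:]>=th))[0]
        if len(i): i=i[0]; o.append((c,r0+i+(th-q[i])/(q[i+1]-q[i])+0.0))
    return np.array(o)
def fit(p,zz,nm):
    w=ray(K,T,p,zz)[:,:2].astype(np.float32); 
    v=cv2.fitLine(w,cv2.DIST_HUBER,0,.01,.01).ravel(); v*= np.sign(v[1]); 
    n=np.array([v[1],-v[0]]); print(nm,'yaw',np.degrees(np.arctan2(-v[0],v[1])),'pt',v[2:], 'n.c',n@v[2:], 'res',np.std((w-v[2:])@n)); return n,v[2:]
n1,c1=fit(rows(range(236,325),142,156,(s[144,280]+s[154,280])/2),16,'block')
n2,c2=fit(rows(range(345,415),150,166,(s[151,380]+s[165,380])/2),10,'plate')
print(ray(K,T,[[230.9,149.4],[328.2,147.4]],16))
# post, disc from depth
P=cloud(K,T,z['d']);H=P[...,2]
for nm,lo,hi in [('table',-20,5)]:
    m=(abs(P[...,0]-470)<15)&(abs(P[...,1]-130)<30); print('table z',np.median(H[m]))
b=(abs(P[...,1]-130)<30)&(H>12)&(H<25)&(P[...,0]<560); print('blocktop',np.median(H[b]),P[b][:,0].min())
d=(H>41)&(H<47)&(P[...,0]<700); print(cv2.minEnclosingCircle(P[d][:,:2].astype(np.float32)))
# disc hub white
E
```

```text
[[172, 181, 183], [172, 180, 183], [172, 181, 183], [173, 182, 184], [173, 181, 183], [173, 181, 183], [170, 178, 181], [148, 154, 154], [108, 108, 106], [166, 164, 157], [179, 177, 169], [182, 179, 172], [182, 178, 171], [181, 177, 171], [180, 177, 170], [180, 178, 170], [179, 175, 169], [173, 170, 163], [172, 169, 161], [173, 170, 163], [175, 172, 165], [178, 175, 168], [174, 172, 165], [174, 171, 165], [178, 174, 168], [181, 177, 171], [177, 174, 166], [178, 176, 168], [180, 177, 170], [176, 174, 167], [176, 173, 167], [177, 173, 167]]
[-11. -11. -10. -10. -11.  -6.   2.   9.  10.  10.  11.  10.  10.  10.] [ -9.  -9.  -9. -10. -10. -11.  -9.  -4.   4.   8.  10.  10.   9.   9.
  10.   9.]
block yaw -13.89702 pt [507.49295 134.70348] n.c 460.28537 res 0.10755819
plate yaw -13.8979435 pt [551.75854 250.27888] n.c 475.4906 res 0.1353472
[[493.18074854  74.59380196  16.        ]
 [521.68948601 188.14465596  16.        ]]
table z 1.3279902440490332
blocktop 15.636833635787866 499.7432789723386
((532.1036376953125, 24.352725982666016), 212.89324951171875)
```

>>> apply_moves --pt "0 0 2.9 -1.9 0.45 0 1" --pt "0 0 9.5 -6.3 1.5 0 1" --pt "0 0 16.7 -11.1 2.6 0 1" --pt "0 0 24 -15.9 3.7 0 1" --pt "0 0 31.3 -20.7 4.8 0 1" --pt "0 0 38.5 -25.6 5.95 0 1" --pt "0 0 45.8 -30.4 7.1 0 1" --pt "0 0 53 -35.2 8.2 0 1" --pt "0 0 60.3 -40 9.3 0 1" --pt "0 0 66.9 -44.4 10.3 0 1" --pt "0 0 71.2 -47.3 11 0 1" --pt "0 0 72.7 -48.2 11.2 0 1"

```text
clock: 3.2
tcp_pos: [530.3, -377.7, 404.5]
tool_rot: [-3.141, -0.055, 0.001]
wrist_force: [-0.2, 0.1, -0.0]
opening: 91.8
```

```bash
python3 - <<'E'
from h import *
s=ctrl.read_state(); print(s['clock'],s['tcp_pos'],s['tool_rot'],s['joint_pos'])
K,T=cam('wrist'); a,d=optics.read_camera('wrist'); cv2.imwrite('pics/w2.png',a); np.savez('w2.npz',a=a,d=d,K=K,T=T)
E
```

```text
3.2 [ 530.30661804 -377.72350574  404.50959107] [-3.14093603e+00 -5.47757973e-02  7.23214029e-04] [-7.36491145e-01  5.81152120e-01  1.13612345e+00 -1.86704747e-04
  1.42477524e+00 -7.71339047e-01]
```

View pics/w2.png

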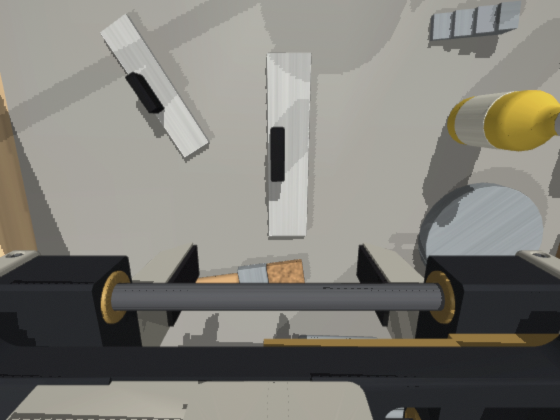

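Shown: the wanted bar runs (288,53)–(288,236) with its rib at (278,154); the smaller decoy is at (155,90). The rib sits on the robot side, so the working edge faces away, as described.

```bash
python3 - <<'E'
from h import *
z=np.load('w2.npz');a=z['a'];K=z['K'];T=z['T'];g=cv2.cvtColor(a,cv2.COLOR_BGR2GRAY)
c=np.zeros_like(g); c[45:245,245:330]=1
rib=((g<70)&(c>0)).astype(np.uint8)
k,l,st,ce=cv2.connectedComponentsWithStats(rib); i=1+np.argmax(st[1:,4]); print('rib px',st[i])
cn=cv2.findContours((l==i).astype(np.uint8),0,1)[0][0].reshape(-1,2)
r=cv2.minAreaRect(ray(K,T,cn,47)[:,:2].astype(np.float32)); print('rib@47',r)
bar=(((g>200)|(l==i))&(c>0)).astype(np.uint8)
k,l,st,ce=cv2.connectedComponentsWithStats(bar); i=1+np.argmax(st[1:,4]); print('bar px',st[i])
cn=cv2.findContours((l==i).astype(np.uint8),0,1)[0][0].reshape(-1,2)
print('bar@12',cv2.minAreaRect(ray(K,T,cn,12)[:,:2].astype(np.float32)))
# edges by row
rr=[];ll=[]
for y in range(60,230,5):
    q=np.where(l[y]==i)[0]; ll.append((q[0]-.5,y)); rr.append((q[-1]+.5,y))
for p in (ll,rr):
    w=ray(K,T,p,12)[:,:2]; f=np.polyfit(w[:,1],w[:,0],1); print('edge yaw',np.degrees(np.arctan(-f[0])),'x at y=-336',np.polyval(f,-336))
P=cloud(K,T,z['d']);H=P[...,2]
t=(H>42)&(H<52)&(c>0);q=P[t];print('ribtop depth',np.median(q,0),len(q),'bar z',np.median(H[(l==i)&(H<30)]))
E
```

```text
rib px [271 127  14  55 702]
rib@47 ((529.1387329101562, -336.4983825683594), (14.464344024658203, 59.358665466308594), 1.664554238319397)
bar px [271 127  14  55 702]
bar@12 ((529.2302856445312, -340.3564453125), (15.965622901916504, 65.51978302001953), 1.6645557880401611)Traceback (most recent call last):
  File "<stdin>", line 15, in <module>
IndexError: index 0 is out of bounds for axis 0 with size 0
```

>>> apply_moves --pt "0 0 0 0.05 -2.5 2 1" --pt "0 0 0 0.06 -4.1 6 1" --pt "0 0 0 0.06 -4.12 11 1" --pt "0 0 0 0.06 -4.12 15.5 1" --pt "0 0 0 0.06 -4.12 19 1" --pt "0 0 0 0.06 -4.12 20.8 1" --pt "0 0 0 0.06 -4.12 20.8 1" --pt "0 0 0 0.06 -4.12 20.8 -1" --pt "0 0 0 0.06 -4.12 20.8 -1" --pt "0 0 0 0.06 -4.12 20.8 -1" --pt "0 0 0 0.06 -4.12 20.8 -1" --pt "0 0 0 0.06 -4.12 20.8 -1" --squeeze 40

```text
clock: 4.75
tcp_pos: [530.2, -335.4, 196.8]
tool_rot: [-3.141, -0.06, -0.0]
wrist_force: [0.7, -0.1, -0.3]
opening: 46.2
```

>>> apply_moves --pt "0 0 0 0 0 0 -1" --pt "0 0 0 0 0 0 -1" --pt "0 0 0 0 0 0 -1" --pt "0 0 0 0 0 0 -1" --pt "0 0 0 0 0 0 -1" --pt "0 0 0 0 0 0 -1"

```text
clock: 5.5
tcp_pos: [530.0, -335.3, 196.6]
tool_rot: [-3.141, -0.06, 0.001]
wrist_force: [-3.5, -0.6, 1.8]
opening: 15.8
```

>>> apply_moves --pt "0 0 0 0 0 -1 -1" --pt "0 0 0 0 0 -3 -1" --pt "0 0 0 0 0 -6 -1" --pt "0 0 0 0 0 -8.4 -1" --pt "0 0 0 0 0 -9 -1" --pt "0 0 0 0 0 -9 -1"

```text
clock: 6.25
tcp_pos: [530.2, -335.1, 286.4]
tool_rot: [-3.141, -0.06, 0.0]
wrist_force: [-0.3, 0.3, -3.9]
opening: 15.9
```

```bash
python3 - <<'E'
from h import *
a,d=optics.read_camera('side'); cv2.imwrite('pics/s3.png',a); s=ctrl.read_state();print(s['wrist_force'],s['ft_torque'],s['opening'])
E
```

```text
[-0.50940084  0.55465586 -3.82950063] [-0.06681442  0.11433151  0.04110997] 15.657432720124111
```

View pics/s3.png

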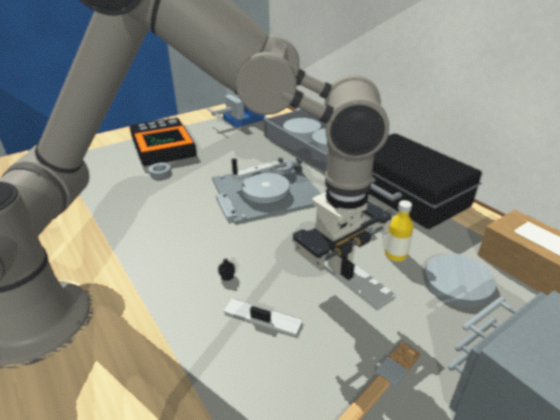

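The bar is lifted and held level (side, around (350,275)).

>>> apply_moves --pt "0 0 0.6 -0.2 -1.9 0 -1" --pt "0 0 2.1 -0.8 -6.3 0 -1" --pt "0 0 3.7 -1.4 -11.1 0 -1" --pt "0 0 5.3 -2 -15.9 0 -1" --pt "0 0 6.9 -2.6 -20.8 0 -1" --pt "0 0 8.5 -3.2 -25.6 0 -1" --pt "0 0 10.1 -3.8 -30.4 0 -1" --pt "0 0 11.8 -4.4 -35.3 0 -1" --pt "0 0 13.4 -5 -40.1 0 -1" --pt "0 0 14.8 -5.5 -44.4 0 -1" --pt "0 0 15.8 -5.9 -47.3 0 -1" --pt "0 0 16.1 -6 -48.3 0 -1"

```text
clock: 7.8
tcp_pos: [451.1, 146.4, 285.9]
tool_rot: [3.119, -0.377, -0.003]
wrist_force: [-0.0, -0.2, -4.7]
opening: 15.6
```

```bash
python3 - <<'E'
from h import *
s=ctrl.read_state(); print(s['clock'],s['tcp_pos'],s['tool_rot'],'yaw',2*np.degrees(np.arctan(s['tool_rot'][1]/s['tool_rot'][0])))
K,T=cam('wrist'); a,d=optics.read_camera('wrist'); cv2.imwrite('pics/w4.png',a); np.savez('w4.npz',a=a,d=d,K=K,T=T)
E
```

```text
7.8 [451.11868724 146.39855506 285.85682618] [ 3.11855157e+00 -3.77279003e-01 -2.95480036e-03] yaw -13.796117630494328
```

View pics/w4.png

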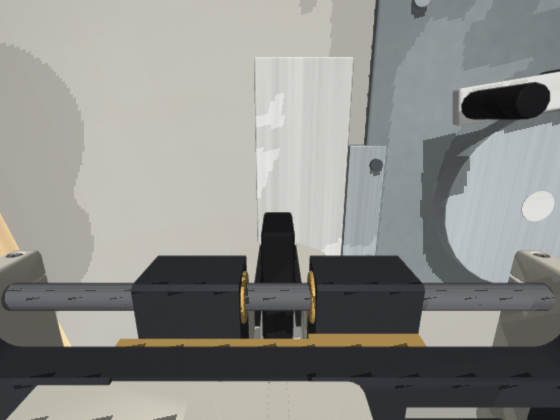

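>>> apply_moves --pt "0 0 0 0 0 1 -1" --pt "0 0 0 0 0 3.5 -1" --pt "0 0 0 0 0 6 -1" --pt "0 0 0 0 0 7.8 -1" --pt "0 0 0 0 0 8.5 -1" --pt "0 0 0 0 0 8.8 -1" --pt "0 0 0 0 0 8.9 -1" --pt "0 0 0 0 0 8.9 -1"

```text
clock: 8.85
tcp_pos: [452.0, 145.0, 198.2]
tool_rot: [-3.118, 0.38, -0.002]
wrist_force: [0.2, 0.9, -5.0]
opening: 16.1
```

>>> apply_moves --pt "0 0 0 0.4 0 0 -1" --pt "0 0 0 1 0 0 -1" --pt "0 0 0 1.4 0 0 -1" --pt "0 0 0 1.5 0 0.05 -1" --pt "0 0 0 1.5 0 0.1 -1" --pt "0 0 0 1.5 0 0.15 -1" --pt "0 0 0 1.5 0 0.15 -1"

```text
clock: 9.72
tcp_pos: [466.3, 141.4, 196.6]
tool_rot: [-3.118, 0.38, -0.0]
wrist_force: [-2.0, -1.5, 3.2]
opening: 15.5
```

```bash
python3 - <<'E'
from h import *
s=ctrl.read_state(); print(s['wrist_force'],s['ft_torque'],s['tcp_pos'])
K,T=cam('wrist'); a,d=optics.read_camera('wrist'); cv2.imwrite('pics/w5.png',cv2.resize(a[0:270,200:480],None,fx=2,fy=2))
E
```

```text
[-1.96139773 -1.50452136  3.16246374] [-0.26641622  0.38270354 -0.0076905 ] [466.28449723 141.41461761 196.57598212]
```

View pics/w5.png

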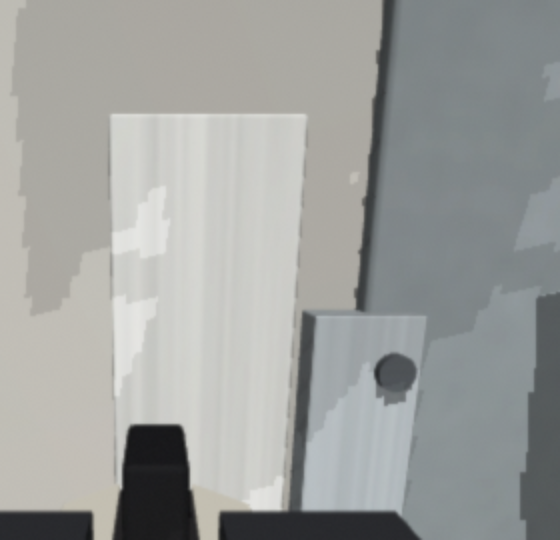

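>>> apply_moves --pt "0 0 0 0.1 0 0 -1" --pt "0 0 0 0.2 0 0 -1" --pt "0 0 0 0.3 0 0 -1" --pt "0 0 0 0.4 0 0 -1" --pt "0 0 0 0.4 0 0 -1"

```text
clock: 10.4
tcp_pos: [469.7, 140.7, 196.6]
tool_rot: [-3.118, 0.38, 0.002]
wrist_force: [-5.4, 1.5, 6.7]
opening: 16.1
```

>>> apply_moves --pt "0 0 0 0.05 0 0 -1" --pt "0 0 0 0.1 0 0 -1" --pt "0 0 0 0.1 0 0 -1"

```text
clock: 10.78
tcp_pos: [470.6, 140.5, 196.6]
tool_rot: [-3.118, 0.38, 0.002]
wrist_force: [-5.3, 0.4, 7.6]
opening: 15.4
```

>>> apply_moves --pt "0 0 0 0.05 0 -0.03 -1" --pt "0 0 0 0.1 0 -0.05 -1" --pt "0 0 0 0.1 0 -0.05 -1"

```text
clock: 11.15
tcp_pos: [471.2, 140.4, 196.6]
tool_rot: [-3.118, 0.38, 0.005]
wrist_force: [-6.3, 4.0, 4.9]
opening: 15.8
```

```bash
python3 - <<'E'
from h import *
s=ctrl.read_state(); print(s['wrist_force'],s['ft_torque'],s['tcp_pos'])
K,T=cam('wrist'); a,d=optics.read_camera('wrist'); cv2.imwrite('pics/w6.png',cv2.resize(a[140:260,320:420],None,fx=5,fy=5,interpolation=0))
E
```

```text
[-6.34738284  3.95322039  4.91957736] [0.39478509 1.02626529 0.02284539] [471.17973634 140.40147581 196.6250126 ]
```

View pics/w6.png

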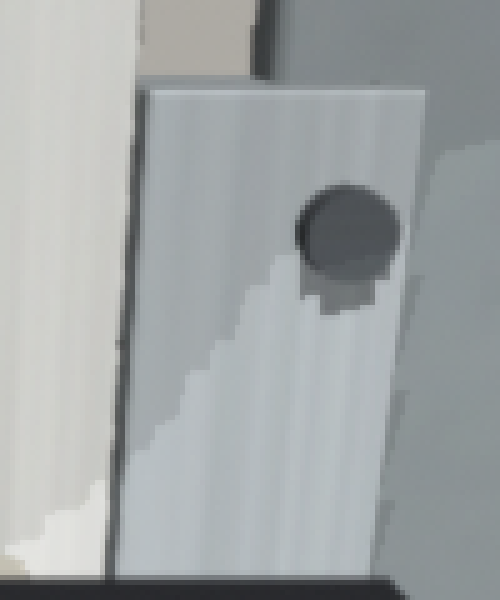

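>>> apply_moves --pt "0 0 0 0.05 0 -0.03 -1" --pt "0 0 0 0.12 0 -0.04 -1" --pt "0 0 0 0.12 0 -0.04 -1"

```text
clock: 11.58
tcp_pos: [471.6, 140.3, 196.7]
tool_rot: [-3.118, 0.381, 0.009]
wrist_force: [-8.5, 3.8, 5.6]
opening: 15.8
```

>>> apply_moves --pt "0 0 0 0.1 0 -0.03 -1" --pt "0 0 0 0.2 0 -0.05 -1" --pt "0 0 0 0.2 0 -0.05 -1"

```text
clock: 11.95
tcp_pos: [472.4, 140.2, 196.9]
tool_rot: [3.118, -0.381, -0.015]
wrist_force: [-13.2, 7.3, 7.5]
opening: 16.1
```

```bash
python3 - <<'E'
from h import *
s=ctrl.read_state(); print(s['wrist_force'],s['ft_torque'],s['tcp_pos'],s['tool_rot'])
K,T=cam('wrist'); a,d=optics.read_camera('wrist'); cv2.imwrite('pics/w7.png',cv2.resize(a[50:260,230:420],None,fx=2.8,fy=2.8,interpolation=0)); np.savez('w7.npz',a=a,K=K,T=T)
E
```

```text
[-13.21368967   7.25232505   7.49336613] [ 1.24326533  2.21273141 -0.01832033] [472.36447508 140.23953572 196.85615293] [ 3.11834108 -0.38059931 -0.01466219]
```

View pics/w7.png

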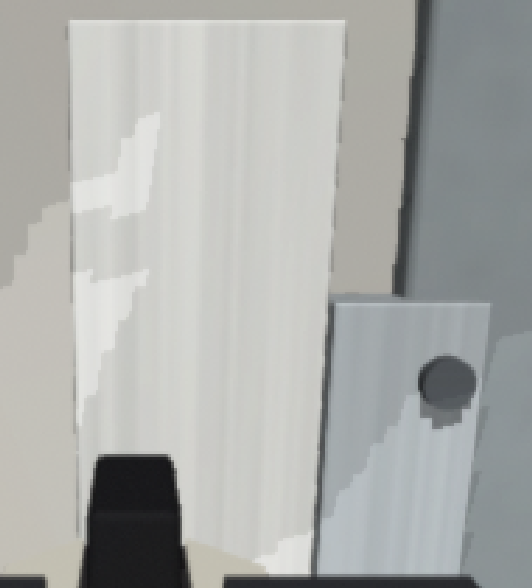

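>>> apply_moves --pt "0 0 0 -0.1 0 0 -1" --pt "0 0 0 -0.15 0 0 -1" --pt "0 0 0 -0.15 0 0 -0.3" --pt "0 0 0 -0.15 0 0 -0.3" --pt "0 0 0 -0.15 0 0 -0.3" --pt "0 0 0 -0.15 0 0 -0.3" --pt "0 0 0 -0.15 0 0 -0.3" --pt "0 0 0 -0.15 0 0 -0.3"

```text
clock: 13.0
tcp_pos: [473.9, 139.6, 197.6]
tool_rot: [-3.118, 0.381, -0.0]
wrist_force: [0.5, -0.5, 0.2]
opening: 32.1
```

>>> apply_moves --pt "0 0 0 -0.15 0 -0.5 -0.3" --pt "0 0 0 -0.15 0 -2 -0.3" --pt "0 0 0 -0.15 0 -4 -0.3" --pt "0 0 0 -0.15 0 -7 -0.3" --pt "0 0 0 -0.15 0 -10.5 -1" --pt "0 0 0 -0.15 0 -12 -1" --pt "0 0 0 -0.15 0 -12 -1"

```text
clock: 13.88
tcp_pos: [472.6, 140.0, 319.6]
tool_rot: [-3.117, 0.38, -0.006]
wrist_force: [0.1, -0.3, -1.1]
opening: 6.9
```

```bash
python3 - <<'E'
from h import *
s=ctrl.read_state(); print(s['clock'],s['tcp_pos'],s['tool_rot'])
K,T=cam('wrist'); a,d=optics.read_camera('wrist'); cv2.imwrite('pics/w8.png',a); np.savez('w8.npz',a=a,d=d,K=K,T=T)
K,T=cam('scene'); a,d=optics.read_camera('scene'); cv2.imwrite('pics/sc8.png',cv2.resize(a[160:390,190:420],None,fx=2.6,fy=2.6)); np.savez('sc8.npz',a=a,d=d,K=K,T=T)
E
```

```text
13.875 [472.56181281 140.00192352 319.62356135] [-3.11738709  0.38028334 -0.00612658]
```

View pics/w8.png

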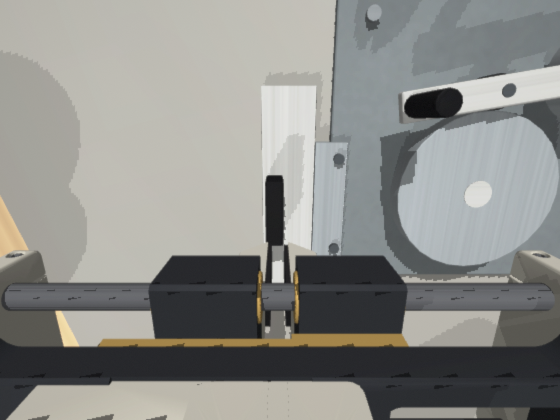

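View pics/sc8.png

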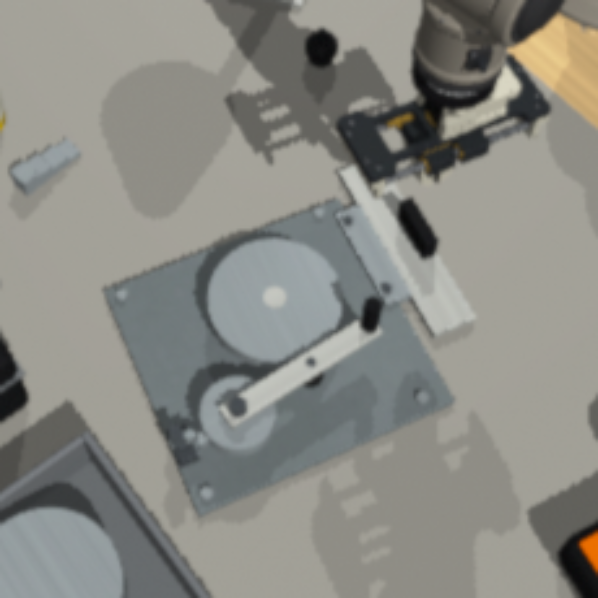

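```bash
python3 - <<'E'
from h import *
z=np.load('w8.npz');a=z['a'];K=z['K'];T=z['T']
s=a[...,0].astype(float)-a[...,2]; g=cv2.cvtColor(a,cv2.COLOR_BGR2GRAY).astype(float)
print(a[200,308:320].tolist())
def line(pts,zz,nm):
    w=ray(K,T,pts,zz)[:,:2].astype(np.float32); v=cv2.fitLine(w,cv2.DIST_HUBER,0,.01,.01).ravel(); v*=np.sign(v[1]); n=np.array([.9707,-.2402]); print(nm,'yaw',np.degrees(np.arctan2(-v[0],v[1])),'n.c',n@w.mean(0),'t',(w@[.2402,.9707]).min(),(w@[.2402,.9707]).max())
L=[];B=[];Bl=[]
for y in range(150,238,4):
    q=g[y,305:325]; i=305+int(np.argmin(q)); L.append((i-.5,y)); B.append((i+.5,y)) # dark slit
    w=np.where(g[y,250:300]>205)[0]; Bl.append((250+w[0]-.5,y)) if len(w) else None
line(L,12,'bar edge'); line(B,16,'block edge')
Lf=[(np.argmax(g[y,245:275]>200)+245-.5,y) for y in range(95,170,4)]
line(Lf,12,'bar back edge')
L2=[(300+np.argmax(g[y,300:330]<205)-.5,y) for y in range(95,140,4)]; line(L2,12,'bar far edge upper')
for y in (150,190,230): print(g[y,306:324].astype(int))
E
```

```text
[[217, 222, 221], [214, 218, 218], [214, 218, 217], [213, 217, 218], [198, 202, 202], [128, 127, 125], [181, 178, 172], [189, 186, 179], [190, 188, 181], [191, 189, 181], [190, 188, 180], [188, 186, 179]]
bar edge yaw -13.744154 n.c 460.87094136047364 t 216.37931499328613 301.01863361663817
block edge yaw -13.689773 n.c 461.3477116333008 t 217.93171632995606 301.3940490600586
bar back edge yaw -14.75871 n.c 411.53147050476076 t 284.99449018707276 349.567845513916
bar far edge upper yaw -13.697803 n.c 459.40186209411627 t 311.12818215942383 349.58685880737306
[223 222 221 221 220 220 220 219 147 135 182 189 187 185 181 183 184 186]
[222 222 222 219 218 217 208 130 180 185 186 185 185 184 183 185 184 181]
[222 222 220 218 218 197 127 175 184 186 187 185 183 183 182 180 176 174]
```

```bash
python3 - <<'E'
from h import *
a=np.load('w8.npz')['a']; cv2.imwrite('pics/w8c.png',cv2.resize(a[80:255,250:360],None,fx=4,fy=3.4,interpolation=0))
a=np.load('sc8.npz')['a']; cv2.imwrite('pics/sc8c.png',cv2.resize(a[215:300,305:380],None,fx=7,fy=7,interpolation=0))
E
```

```text
(no output)
```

View pics/w8c.png

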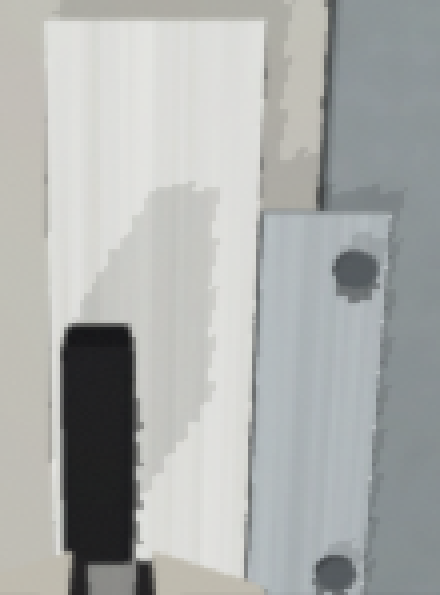

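View pics/sc8c.png

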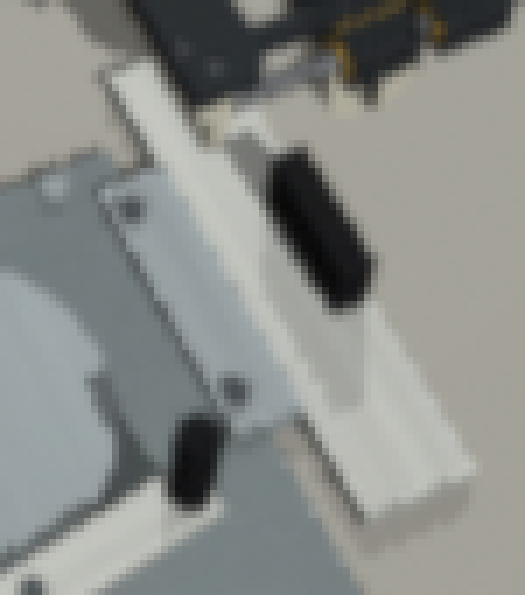

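Shown: the bar is flat, parallel to and touching the block along its whole length (slit at ~x 313, about 0.5 mm or less), and it overhangs both block ends. Now I locate the post.

```bash
python3 - <<'E'
from h import *
for f in ['w8','w1','sc8']:
    z=np.load(f+'.npz');K=z['K'];T=z['T'];P=cloud(K,T,z['d']);H=P[...,2]
    m=(H>95)&(H<112)&(abs(P[...,0]-597)<35)&(abs(P[...,1]-202)<35)
    g=cv2.cvtColor(z['a'],cv2.COLOR_BGR2GRAY); m&=g<90
    v,u=np.where(m); 
    if len(u): print(f,len(u),u.mean(),v.mean(),P[m].mean(0),ray(K,T,[[u.mean(),v.mean()]],105), (P[m][H[m]>102]).mean(0))
s=ctrl.read_state()
print(ray(*[np.load('w8.npz')[k] for k in 'KT'],[[449,102]],105))
X=R.from_rotvec(s['tool_rot']).as_matrix(); print(X.round(4)); 
tgt=np.array([597.2,202,0]); 
nt=np.array([[.9707,-.2402,0],[.2402,.9707,0],[0,0,1]]); print('tcp nt',nt@s['tcp_pos'])
E
```

```text
w8 824 444.68689320388347 102.6371359223301 [594.97214866 201.29910391 103.29876492] [[594.12940223 201.45239287 105.        ]] [596.09048552 201.18770053 104.33702109]
w1 291 370.45360824742266 224.6701030927835 [595.05035792 200.20497486 103.2096144 ] [[594.29242364 199.82340052 105.        ]] [596.0696111  200.7732625  104.32713621]
sc8 43 332.8837209302326 277.8837209302326 [599.02731587 202.08235352 102.52150172] [[599.99575031 202.85632116 105.        ]] [597.77059688 201.45638989 104.28388618]
[[596.72282445 201.18976927 105.        ]]
[[ 9.707e-01 -2.404e-01 -0.000e+00]
 [-2.404e-01 -9.707e-01  1.000e-04]
 [-0.000e+00 -1.000e-04 -1.000e+00]]
tcp nt [424.6695107  249.21577938 317.66433445]
```

>>> apply_moves --pt "0 0 0 2 -0.8 0 -1" --pt "0 0 0 5.5 -2.2 0 -1" --pt "0 0 0 9 -3.6 0 -1" --pt "0 0 0 10.6 -4.1 0 -1" --pt "0 0 0 10.6 -4.1 1.5 -1" --pt "0 0 0 10.6 -4.1 4.5 -1" --pt "0 0 0 10.6 -4.1 6.7 -1" --pt "0 0 0 10.6 -4.1 7.1 -1" --pt "0 0 0 10.6 -4.1 7.1 -1" --squeeze 40

```text
clock: 15.1
tcp_pos: [584.7, 154.3, 246.3]
tool_rot: [3.118, -0.38, -0.002]
wrist_force: [-0.1, -0.3, 0.6]
opening: 0.5
```

```bash
python3 - <<'E'
from h import *
s=ctrl.read_state(); print(s['clock'],s['tcp_pos'],s['opening'],s['wrist_force'])
nt=np.array([[.9707,-.2402,0],[.2402,.9707,0],[0,0,1]]); print('tcp nt',nt@s['tcp_pos'])
K,T=cam('scene'); a,d=optics.read_camera('scene'); cv2.imwrite('pics/sc9.png',cv2.resize(a[160:390,190:420],None,fx=2.6,fy=2.6))
E
```

```text
15.1 [584.70212363 154.26107365 246.33185513] 0.5361348191573868 [-0.10800262 -0.26310662  0.61871369]
tcp nt [530.51684152 290.18667429 246.33185513]
```

View pics/sc9.png

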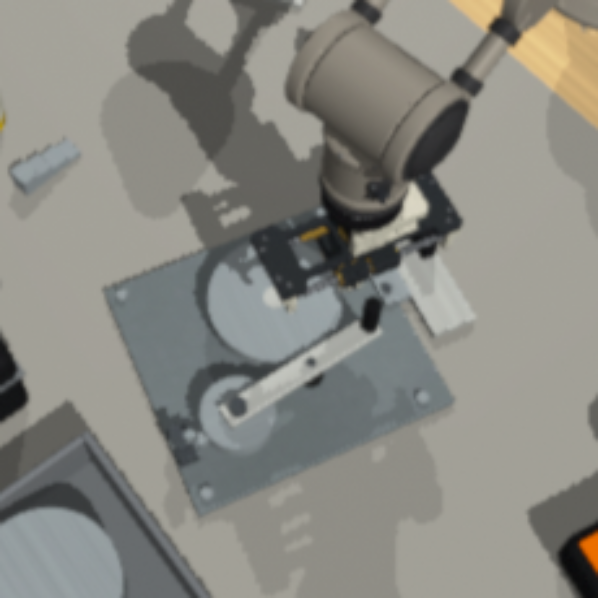

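>>> apply_moves --pt "0 0 0 0 -1 0 -1" --pt "0 0 0 0 -2 0 -1" --pt "0 0 0 0 -2.8 0 -1" --pt "0 0 0 0 -3.4 0 -1" --pt "0 0 0 0 -4 0 -1" --pt "0 0 0 0 -4.6 0 -1" --pt "0 0 0 0 -5.2 0 -1" --pt "0 0 0 0 -5.8 0 -1" --pt "0 0 0 0 -6.2 0 -1" --pt "0 0 0 0 -6.2 0 -1"

```text
clock: 16.4
tcp_pos: [598.6, 213.1, 246.0]
tool_rot: [3.113, -0.379, -0.01]
wrist_force: [-8.5, -10.7, 4.9]
opening: 0.7
```

```bash
python3 - <<'E'
from h import *
s=ctrl.read_state(); print(s['clock'],s['tcp_pos'],s['opening'],s['wrist_force'],s['tool_rot'])
nt=np.array([[.9707,-.2402,0],[.2402,.9707,0],[0,0,1]]); print('tcp nt',nt@s['tcp_pos'],nt@s['wrist_force'])
K,T=cam('scene'); a,d=optics.read_camera('scene'); cv2.imwrite('pics/sc10.png',cv2.resize(a[160:390,190:420],None,fx=2.6,fy=2.6))
E
```

```text
16.4 [598.62751486 213.10727214 245.95273389] 0.68923546699144 [ -8.4755231  -10.71267875   4.89069386] [ 3.11312427 -0.37904222 -0.01006996]
tcp nt [529.89936191 350.65355814 245.95273389] [ -5.65400484 -12.43461791   4.89069386]
```

View pics/sc10.png

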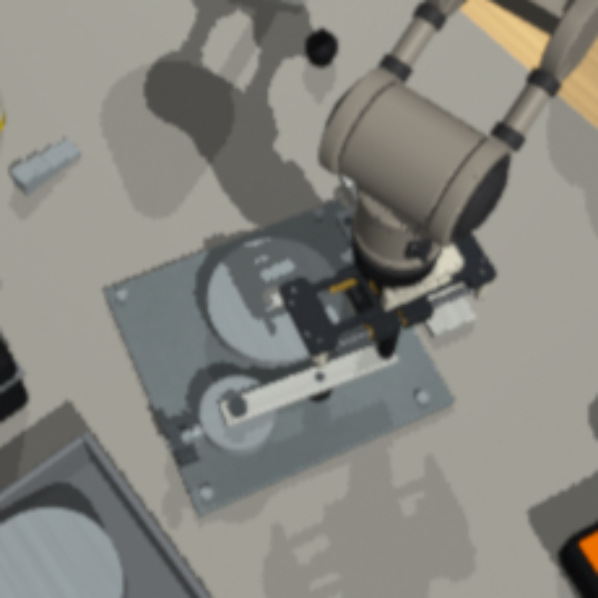

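>>> apply_moves --pt "0 0 0 0.05 -0.6 0 -1" --pt "0 0 0 0.1 -1.2 0 -1" --pt "0 0 0 0.2 -1.8 0 -1" --pt "0 0 0 0.25 -2.4 0 -1" --pt "0 0 0 0.3 -3 0 -1" --pt "0 0 0 0.4 -3.6 0 -1" --pt "0 0 0 0.45 -4.2 0 -1" --pt "0 0 0 0.5 -4.7 0 -1" --pt "0 0 0 0.6 -5 0 -1" --pt "0 0 0 0.6 -5 0 -1" --pt "0 0 0 0.6 -5 0 -1"

```text
clock: 17.82
tcp_pos: [618.3, 259.4, 245.7]
tool_rot: [3.113, -0.381, -0.001]
wrist_force: [0.7, -12.0, -1.6]
opening: 0.4
```

```bash
python3 - <<'E'
from h import *
s=ctrl.read_state(); print(s['clock'],s['tcp_pos'],s['opening'],s['wrist_force'],s['tool_rot'])
nt=np.array([[.9707,-.2402,0],[.2402,.9707,0],[0,0,1]]); print('tcp nt',nt@s['tcp_pos'],nt@s['wrist_force'])
for n in ['scene','side']:
    K,T=cam(n); a,d=optics.read_camera(n); np.savez(n+'11.npz',a=a,d=d,K=K,T=T)
    c=a[160:390,190:420] if n=='scene' else a[120:260,170:370]
    cv2.imwrite(f'pics/{n}11.png',cv2.resize(c,None,fx=2.6 if n=='scene' else 4,fy=2.6 if n=='scene' else 4))
E
```

```text
17.825 [618.31931356 259.40447261 245.74240888] 0.36321934373554576 [  0.66345005 -11.9547289   -1.55044074] [ 3.11341969e+00 -3.81045520e-01 -1.46808658e-03]
tcp nt [537.89360336 400.32422068 245.74240888] [  3.51553685 -11.44509464  -1.55044074]
```

View pics/scene11.png

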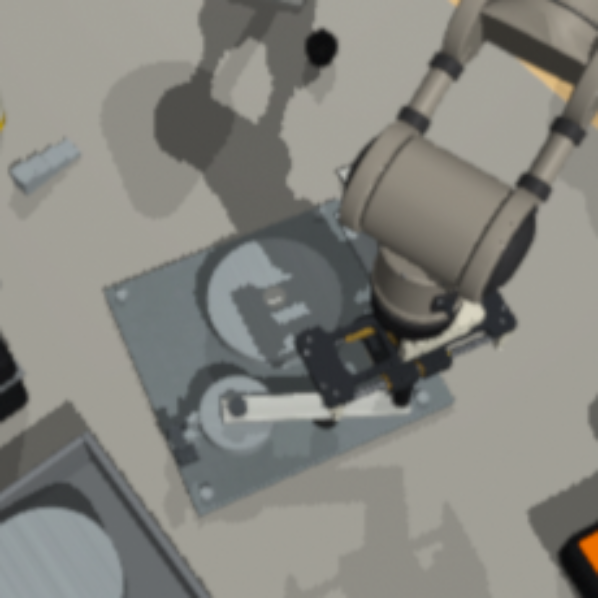

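View pics/side11.png

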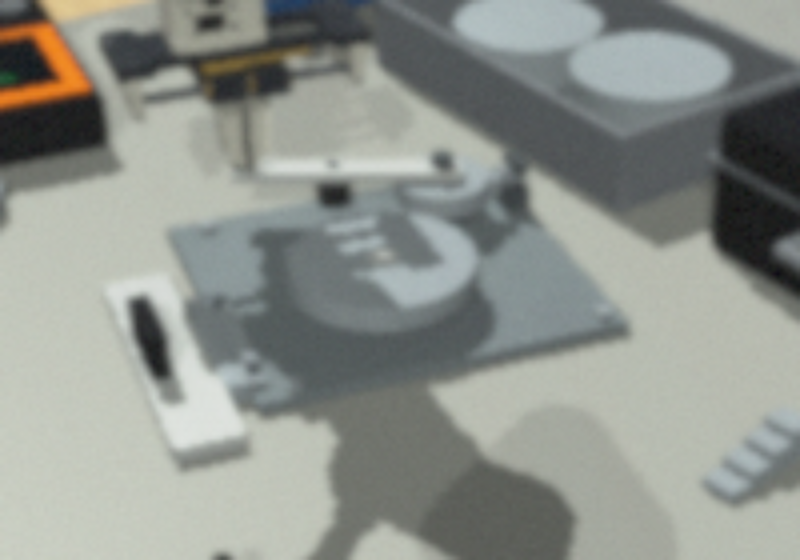

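```bash
python3 - <<'E'
from h import *
for pair in [('scene0.npz','scene11.npz'),('side0.npz','side11.npz')]:
  A=[]
  for f in pair:
    z=np.load(f);a=z['a'];K=z['K'];T=z['T'];P=cloud(K,T,z['d']);g=cv2.cvtColor(a,cv2.COLOR_BGR2GRAY)
    m=(abs(P[...,2]-56)<6)&(g>175)&(P[...,0]>570)&(P[...,0]<790)&(P[...,1]>120)&(P[...,1]<310)
    m=m.astype(np.uint8); k,l,st,c=cv2.connectedComponentsWithStats(m); i=1+np.argmax(st[1:,4]); v,u=np.where(l==i)
    w=ray(K,T,np.c_[u,v],56)[:,:2].astype(np.float32); r=cv2.minAreaRect(w)
    L=cv2.fitLine(w,cv2.DIST_HUBER,0,.01,.01).ravel(); L*=-np.sign(L[0])
    an=np.arctan2(L[1],L[0]); A.append(an); print(f,len(u),r,'dir',an)
  print('swing',-((A[1]-A[0]+np.pi)%(2*np.pi)-np.pi))
E
```

```text
scene0.npz 348 ((676.0216064453125, 195.11886596679688), (20.006189346313477, 138.38546752929688), 85.12138366699219) dir 3.0755267
scene11.npz 235 ((716.8637084960938, 215.1126708984375), (21.61587142944336, 77.3456039428711), 55.154605865478516) dir 2.526628
swing 0.5488987
side0.npz 75 ((706.4444580078125, 190.24766540527344), (21.734167098999023, 69.01828002929688), 85.63885498046875) dir 3.0709121
side11.npz 164 ((689.20166015625, 226.88272094726562), (19.969175338745117, 131.73037719726562), 54.284175872802734) dir 2.5216763
swing 0.5492358
```

>>> apply_moves --pt "0 0 0 0 0 0 -1" --pt "0 0 0 0 0 0 -1" --pt "0 0 0 0 0 0 -1" --pt "0 0 0 0 0 0 -1" --pt "0 0 0 0 0 0 -1" --pt "0 0 0 0 0 0 -1"

```text
clock: 18.68
tcp_pos: [618.3, 259.4, 245.7]
tool_rot: [3.113, -0.381, -0.002]
wrist_force: [1.5, -11.4, -0.9]
opening: 0.5
```

```bash
python3 - <<'E'
from h import *
s=ctrl.read_state(); print(s['clock'],s['tcp_pos'],s['wrist_force'],s['qd'].round(4))
a,d=optics.read_camera('side'); cv2.imwrite('pics/side12.png',a)
z=np.load('side0.npz'); df=cv2.absdiff(a,z['a']).max(2)
b=a[190:240,190:250]; cv2.imwrite('pics/side12c.png',cv2.resize(b,None,fx=10,fy=10,interpolation=cv2.INTER_CUBIC))
E
```

```text
18.675 [618.28641057 259.35665969 245.74728228] [  1.51074897 -11.39082435  -0.8884334 ] [-0.0007 -0.0001 -0.0001 -0.0003 -0.0009  0.0004]
```

View pics/side12.png

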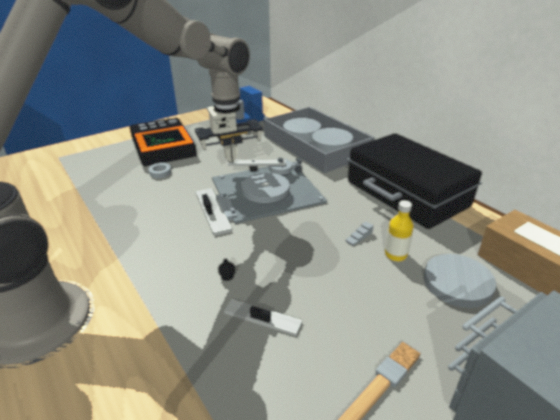

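View pics/side12c.png

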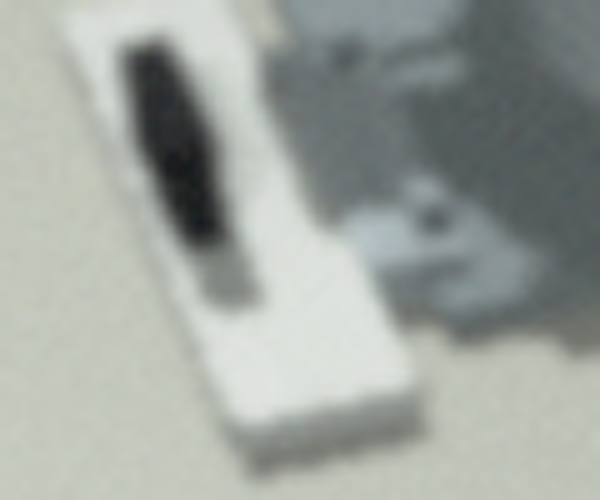

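The bar lies against the block (side ~(212,210)), the arm is held and still, and the bottle, probe, step block, ring and brush are in place. Handing in.

```bash
python3 -c "
from rig import order
print(order.sign_off())"
```

```text
the job is handed in; nothing more can be done
None
```

I laid the 220 mm straightedge (not the smaller decoy) flat against the datum block's free face. I pressed it home with about 15 N and let go. Then I pushed the tensioner post with closed fingers and handed in at about 18.7 s, still holding it.

**Straightedge:** after release, its edge and the block's edge agree to about 0.1° in yaw and 0.5 mm in position. That gap is about the limit of what the camera can resolve. The bar overhangs both ends of the block.

**Tensioner:** the swing measured 0.549 rad in both the scene and side views. That is past the 0.43 needed and short of the 0.62 stop, and a little more than the 0.52 I aimed for. The push was steady at about 11.5 N with the joints still. The click was not observed directly; I infer it from the swing.

**Other objects:** the bottle, probe, step block, ring and brush look unmoved in the last side picture; I checked them by eye only.

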